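# Sort the upright wax carvers into the cradles of their length

### The job

The short and the long wax carver have been left standing in the white stand. Take each one out and lay it flat, fully down inside the empty cradle of its own length (either way round); fingers fit in a cradle only beside the carver's middle, so lay it on the bench and take it again by the middle first. Leave the medium carver in its cradle, the brush in the stand and everything else on the bench undisturbed.

Things in the scene. Friction and masses are not known exactly. Their poses are not given: they have to be found in the camera images.
- carver_short: short wax carver with its cap on: square bar 20 x 20 mm in section and 110 mm long, white, blue cap (22 mm) on one end, grey bands near the other; about 77 g. Origin at the centre of its plain end (foot), its z axis runs along its length to the capped end. At the start it stands upright, cap up, in a well of the stand; which well varies.
- carver_short_mid (a point): centre of the short carver's bar (55 mm from its foot), axes as the carver's
- cradle_short: short cradle, fixed: trough open at the top, grey floor, aluminium walls. Inside 122 x 30 mm, floor 6 mm above the bench, walls 7 mm thick, tops 28 mm above the bench. Both side walls are missing over the middle 50 mm, as room for fingers. Outside 136 x 44 mm. Origin on the bench under its centre, x along the trough, z up. Cradles differ only in length; which lies where varies.
- cradle_short_seat (a point): centre of the short cradle's inner floor (6 mm above the bench, also between the gaps in the side walls), axes as the cradle's; the middle of a carver lying in it is 10 mm above, its top 2 mm below the wall tops
- carver_medium: medium wax carver with its cap on: square bar 20 x 20 mm in section and 130 mm long, white, blue cap (22 mm) on one end, grey bands near the other; about 91 g. Origin at the centre of its plain end (foot), its z axis runs along its length to the capped end. At the start it lies flat in the medium cradle, and is to stay there.
- carver_medium_mid (a point): centre of the medium carver's bar (65 mm from its foot), axes as the carver's
- cradle_medium: medium cradle, fixed: trough open at the top, grey floor, aluminium walls. Inside 142 x 30 mm, floor 6 mm above the bench, walls 7 mm thick, tops 28 mm above the bench. Both side walls are missing over the middle 50 mm, as room for fingers. Outside 156 x 44 mm. Origin on the bench under its centre, x along the trough, z up. Cradles differ only in length; which lies where varies.
- cradle_medium_seat (a point): centre of the medium cradle's inner floor (6 mm above the bench, also between the gaps in the side walls), axes as the cradle's; the middle of a carver lying in it is 10 mm above, its top 2 mm below the wall tops
- carver_long: long wax carver with its cap on: square bar 20 x 20 mm in section and 150 mm long, white, blue cap (22 mm) on one end, grey bands near the other; about 105 g. Origin at the centre of its plain end (foot), its z axis runs along its length to the capped end. At the start it stands upright, cap up, in a well of the stand; which well varies.
- carver_long_mid (a point): centre of the long carver's bar (75 mm from its foot), axes as the carver's
- cradle_long: long cradle, fixed: trough open at the top, grey floor, aluminium walls. Inside 162 x 30 mm, floor 6 mm above the bench, walls 7 mm thick, tops 28 mm above the bench. Both side walls are missing over the middle 50 mm, as room for fingers. Outside 176 x 44 mm. Origin on the bench under its centre, x along the trough, z up. Cradles differ only in length; which lies where varies.
- cradle_long_seat (a point): centre of the long cradle's inner floor (6 mm above the bench, also between the gaps in the side walls), axes as the cradle's; the middle of a carver lying in it is 10 mm above, its top 2 mm below the wall tops
- stand: white stand block, fixed, 180 x 50 mm, 91 mm high, with three square wells 26 mm wide and 85 mm deep (floors 6 mm above the bench) in a row along its x axis at x = -62, 0 and +62 mm. Origin on the bench under its centre. The carvers stick out of it by 25 mm (short) and 65 mm (long), the brush by 50 mm.
- brush: bystander, to be left alone: round wooden brush with steel ferrule, 18 mm thick, 135 mm long, standing in the remaining well of the stand; origin at its lower end
- jar: bystander, to be left alone: blue-green glass beaker, 68 mm across, 75 mm high; origin under its centre
- cup: bystander, to be left alone: purple cup with instruments in it, 80 mm across, about 155 mm high; origin under its centre
- dish: bystander, to be left alone: white dish of wax, 90 x 130 mm, 22 mm high; origin under its centre
- cast: bystander, to be left alone: plaster cast of a dental arch, 60 x 66 mm, 28 mm high; origin under its centre
- puck: bystander, to be left alone: black stepped disc, 76 mm across, 26 mm high; origin under its centre
- flask: bystander, to be left alone: amber bottle with white cap, 52 mm across, 110 mm high; origin under its centre
Mind the look-alikes: they are no part of the job. What is shaped like the carver_short but pink or red is not meant.

How it is judged:
At the end, for the whole second after the job is handed in: The short, medium and long carvers each lie flat at rest on the floor of the cradle of their own length: middle within 10 mm along and 8 mm across of the cradle's centre, 7 to 12.5 mm above its floor, within 0.15 rad of its direction (x of carver_short_mid in the frame of cradle_short_seat between -0.01 and 0.01 m and y of carver_short_mid in the frame of cradle_short_seat between -0.008 and 0.008 m and z of carver_short_mid in the frame of cradle_short_seat between 0.007 and 0.0125 m and angle between the z axis of carver_short and the x axis of cradle_short_seat, either way round below 0.15 rad and linear speed of each of carver_short, carver_medium, carver_long below 0.02 m/s and angular speed of each of carver_short, carver_medium, carver_long below 0.2 rad/s and x of carver_medium_mid in the frame of cradle_medium_seat between -0.01 and 0.01 m and y of carver_medium_mid in the frame of cradle_medium_seat between -0.008 and 0.008 m and z of carver_medium_mid in the frame of cradle_medium_seat between 0.007 and 0.0125 m and angle between the z axis of carver_medium and the x axis of cradle_medium_seat, either way round below 0.15 rad and x of carver_long_mid in the frame of cradle_long_seat between -0.01 and 0.01 m and y of carver_long_mid in the frame of cradle_long_seat between -0.008 and 0.008 m and z of carver_long_mid in the frame of cradle_long_seat between 0.007 and 0.0125 m and angle between the z axis of carver_long and the x axis of cradle_long_seat, either way round below 0.15 rad); the robot touches nothing.
It fails at once if the medium carver is disturbed (moved over 20 mm) (distance of carver_medium_mid from where it was at the start of the episode above 0.02 m).
It fails at once if disturbed (moved over 25 mm or tipped over): the brush (distance of brush from where it was at the start of the episode above 0.025 m or angle between brush's own z axis and vertical above 0.4 rad).
It fails at once if disturbed (moved over 25 mm or tipped over): the jar, the cup, the dish (distance of any of jar, cup, dish from where it was at the start of the episode above 0.025 m or angle between any of jar, cup, dish's own z axis and vertical above 0.4 rad).
It fails at once if disturbed (moved over 25 mm or tipped over): the cast, the puck, the flask (distance of any of cast, puck, flask from where it was at the start of the episode above 0.025 m or angle between any of cast, puck, flask's own z axis and vertical above 0.4 rad).
It also fails if it takes over 72 s, if anything falls off the work surface, if the arm or the gripper's body presses on something with over 40 N, if the wrist force passes 120 N, or if a joint passes its speed limit or range.

### The arm

A 7-joint arm with a two-finger parallel gripper is mounted at the origin on the work surface. World frame = base frame: x ahead of the robot, y to its left, z up, the work surface at z = 0. Lengths are in m, angles in rad, forces in N, time in s.
With the tool pointing down it reaches from about 0.425 to 0.95 m from the base axis. Payload 16.7 kg.
Tool frame: the origin (TCP) lies between the finger pads; the fingertips stand 22 mm ahead of it and the grasp point (between the pads) lies 3 mm ahead of it; z points along the fingers, y is the line along which they close (so a half turn about z gives the same grasp; the last joint's range is limited). The gripper opens to 94 mm and grips with 3 to 60 N. Pads are 16 mm wide; open, the fingers measure 119 mm over their backs; the gripper's body (75 mm by 177 mm) begins 78 mm behind the grasp point.
Start: joints at [-1.254, 0.426, 0.074, 1.606, -0.034, 1.111, -0.067], TCP at [0.303, 0.603, 0.227] pointing down, gripper open.
Joint ranges: [-2.85, 2.85], [-0.5, 2.14], [-1.23, 1.37], [0.21, 2.46], [-1.02, 4.16], [0.16, 2.05], [-2.73, 2.73]. Speed limits (rad/s): [1.89, 1.89, 2.39, 2.39, 3.01, 3.01, 3.01].

### API

Orientations are given as [roll, pitch, yaw] about the fixed x, y, z axes, in that order (R = Rz(yaw) Ry(pitch) Rx(roll)).
In Python, from rig import manip, optics gives the robot as it stands.
- The arm moves only by the tool drive_tool, never from a script. Its argument "series" is a list of rows, each a list of 5 numbers: the opening, from 0 (shut) to 1 (fully open), then the shift along the tool's x, y, z as a fraction of full scale, then the turn about the tool's z as a fraction of full scale. A call has 1 to 5 rows; each row shifts and turns the commanded pose from where the row before left it, along the tool's axes as they then stand; what a row does not reach is not made up. Full scale, the value 1, is 25 mm for a shift and 4 degrees for a turn. A row lasts 1/12 s, in which the tool goes at most 41.7 mm and 7.16 degrees, less where a joint would pass 70% of its speed; a pose out of reach is approached as far as the arm can. A call with a number of a shift or a turn outside -1 to 1 is refused whole. A call with a gripper value outside its range is refused whole. The fingers move at their own pace and stop on an object; the grip force is fixed at half the most. Time passes only in rows, so rows that do not move let the fingers close. It gives the time, the measured TCP pose, the force, the opening and the grip force at its end, in the units of the state.
- manip.get_state(): the state, without advancing time (a new reading comes with each control period).
- optics.snapshot(name): name is "scene" or "top" or "wrist"; returns a dict with "pixels" (384x512x3 uint8, red, green, blue), "camera_matrix" (3x3 intrinsics, pixels), "R" (3x3) and "t" (3): a world point X has camera coordinates R X + t; the wrist camera has in their place "hand_eye" (4x4, takes a point from camera to tool coordinates, whose origin is the TCP and whose axes are the flange's). Camera axes: x right, y down, z forward; pixel columns grow to the right and rows downward; lengths in m; the calibration is good to about 2 mm. A picture is of the moment at which its call begins: read the wrist's pose just before it. There is no depth.
- manip.sign_off(): hands the job in; it is judged then, once.
The state is a dict: "t": time; "joint_positions": joint angles; "joint_vel": joint speeds; "joint_efforts": joint torques, N m; "eef_pos": TCP position; "tcp_rot": TCP orientation; "contact_force": force on the tool from outside, world axes, zero at the start; "wrist_torque": the same for the moment, N m; "grip_width": opening from 0.0 (shut) to 1.0 (fully open); "grip_force": force on a finger pad.
Only numpy, scipy, OpenCV 4.12 (cv2) and the standard library are available. Lean on these libraries where they do the work, as an engineer would, in place of code of your own. Each camera call takes 0.05 s, during which the arm holds its last target. There are 200 camera calls.

## Working session

There is one attempt and no reset: what is moved stays moved. The work goes in short steps, Python scripts to look and compute and a tool call to move; the robot and the scene stay as the last step left them, time stands still between calls to the robot, and variables do not carry over. Pictures are saved under pics/ and viewed, at most 10 in all, crops included, and the job is handed in when it is done.

Besides the shell and the picture viewer there is one more tool, called after "Request:" as name([rows], argument=value, ...), one row to a line, values as JSON. drive_tool: Moves the arm, as the interface text tells. Its arguments: {"type":"object","properties":{"series":{"type":"array","items":{"type":"array","items":{"type":"number"}}}},"required":["series"]}

```bash
mkdir -p pics; ls; python3 - <<'E'
from rig import manip, optics
import cv2
s=manip.get_state(); print({k:s[k] for k in('t','eef_pos','tcp_rot','grip_width')})
for n in('scene','top'):
    d=optics.snapshot(n); cv2.imwrite(f'pics/{n}0.png',cv2.resize(d['pixels'][:,:,::-1],(800,600),interpolation=cv2.INTER_CUBIC)); print(n,d['camera_matrix'],d['R'],d['t'])
E
```

```text
pics
{'t': 0.0, 'eef_pos': array([0.30302836, 0.60272159, 0.22677775]), 'tcp_rot': array([-3.14036405e+00,  9.79940863e-05,  2.67569704e+00]), 'grip_width': 0.9989427771666174}
scene [[435.93187741   0.         252.29753216]
 [  0.         435.93187741 190.74364729]
 [  0.           0.           1.        ]] [[-0.85932914  0.51141617  0.00263386]
 [ 0.27700829  0.469772   -0.83820085]
 [-0.42990678 -0.71956082 -0.54535529]] [ 0.49040222 -0.08157877  1.65641181]
top [[393.89522628   0.         256.61513281]
 [  0.         393.89522628 189.40208935]
 [  0.           0.           1.        ]] [[ 0.00847116 -0.99982885 -0.01644744]
 [-0.9964091  -0.00705419 -0.08437498]
 [ 0.08424452  0.01710313 -0.99629832]] [0.00262351 0.54456787 0.95850616]
```

View pics/scene0.png

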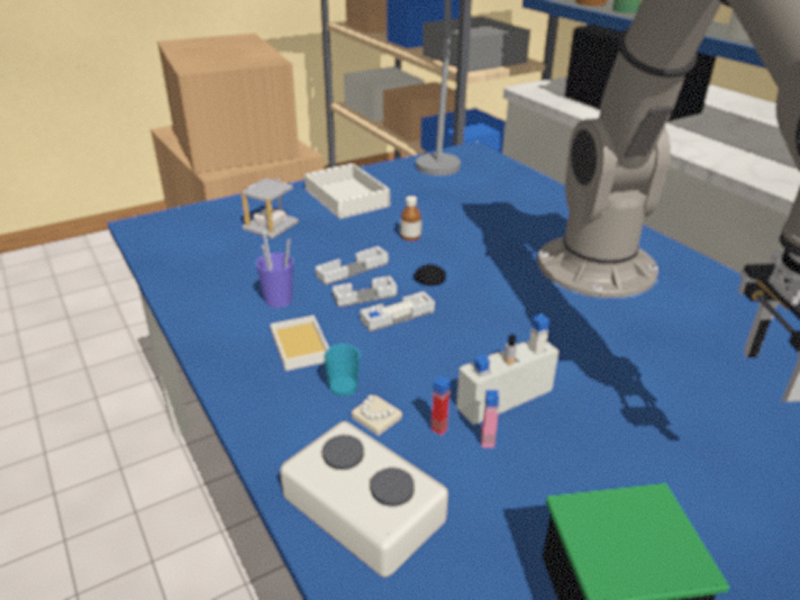

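View pics/top0.png

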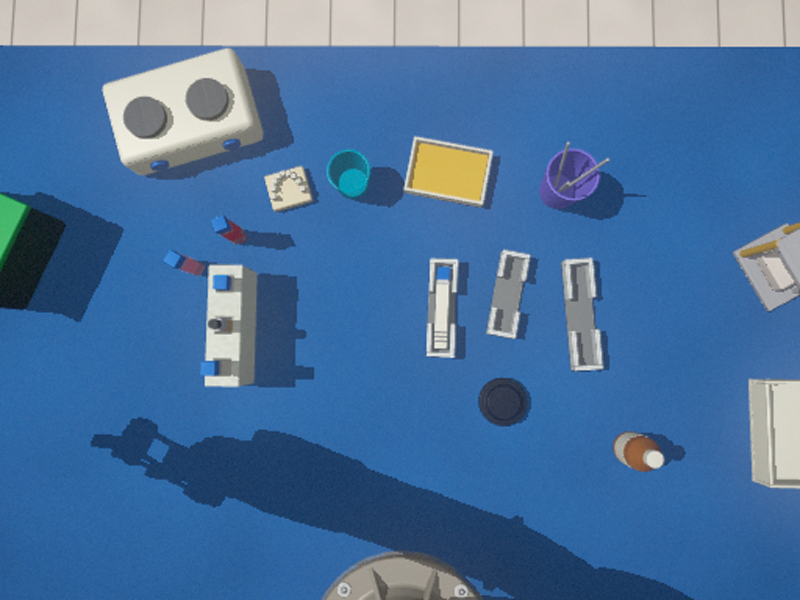

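The top view shows the stand at about (232,325), with the short carver in the far well (222,282), the brush in the middle and the long carver in the near well (209,368). The cradles are medium (442,308, occupied), short (510,294) and long (582,314). The red and pink decoys stand just beyond the stand, and the bench between the stand and the cradles is free.

```bash
cat > h.py <<'E'
import numpy as np, cv2
from rig import manip, optics
def ray(d,p,z):
    K,R,t=d['camera_matrix'],d['R'],d['t']; c=-R.T@t
    v=R.T@np.linalg.inv(K)@np.array([p[0],p[1],1.]); return (c+v*(z-c[2])/v[2])
def blobs(m,lo=20):
    n,l,s,c=cv2.connectedComponentsWithStats(m.astype(np.uint8)); return [(i,s[i],c[i],l==i) for i in range(1,n) if s[i][4]>=lo]
def rect(d,m,z):
    ys,xs=np.nonzero(m); P=np.array([ray(d,(x,y),z)[:2] for x,y in zip(xs,ys)],np.float32)
    (c,wh,a)=cv2.minAreaRect(P); 
    a=a if wh[0]>wh[1] else a+90
    return np.round(c,4),np.round(sorted(wh),3),round((a+90)%180-90,1)
E
python3 - <<'E'
from h import *
d=optics.snapshot('top'); im=d['pixels']; hsv=cv2.cvtColor(im,cv2.COLOR_RGB2HSV)
notbl=(hsv[...,1]<110)&(hsv[...,2]>60)
for i,s,c,m in blobs(notbl,150):
    z=.091 if c[0]<180 else .028
    if 120<c[0]<400 and 140<c[1]<260: print('white',s,np.round(c),rect(d,m,z))
cap=(hsv[...,0]>100)&(hsv[...,0]<120)&(hsv[...,2]>170)&(hsv[...,1]>120)
for i,s,c,m in blobs(cap,15):
    if s[4]<400: print('cap',s,np.round(c,1),*[ray(d,c,z).round(4)[:2] for z in(.116,.156)])
print(-d['R'].T@d['t'])
for n,p in dict(pinktop=(170,259),pinkb=(205,268),redtop=(222,224),puck=(504,401)).items():
    print(n,*[ray(d,np.array(p)*.64,z).round(3)[:2] for z in(.11,0)])
E
```

```text
white [ 311  159   29   58 1074] [325. 188.] (array([ 0.5498, -0.1628]), array([0.049, 0.138]), -10.5)
white [ 273  165   21   64 1110] [283. 198.] (array([ 0.5277, -0.058 ]), array([0.047, 0.157]), -2.2)
white [ 359  165   28   73 1472] [372. 201.] (array([ 0.5189, -0.2781]), array([0.052, 0.177]), 4.4)
white [ 131  169   34   79 2297] [148. 209.] (array([0.4943, 0.2585]), array([0.075, 0.181]), -0.0)
white [307 242  30  30 626] [321. 256.] (array([ 0.3812, -0.1528]), array([0.07 , 0.071]), 89.9)
cap [224  30   8  11  41] [228.1  33.5] [0.9017 0.075 ] [0.8818 0.0711]
cap [223  45   8   6  16] [226.2  47.6] [0.8677 0.0789] [0.8493 0.0749]
cap [225  49  12   8  29] [230.3  53.7] [0.853  0.0691] [0.8353 0.0656]
cap [364  83  12   9  39] [369.4  87.7] [ 0.7727 -0.2516] [ 0.7586 -0.2407]
cap [364  93  13   5  17] [369.7  94.6] [ 0.7565 -0.252 ] [ 0.7432 -0.2411]
cap [ 91 122   5   7  15] [ 93.3 125.1] [0.6825 0.3827] [0.6725 0.3649]
cap [318 131   6  11  24] [320.8 137.1] [ 0.657  -0.1398] [ 0.6482 -0.1339]
cap [332 132   8   6  23] [335.6 134.6] [ 0.6631 -0.1734] [ 0.654 -0.166]
cap [33
[... 1024 characters left out ...]
052]
cap [236 203  10   6  22] [240.5 205.7] [0.4996 0.0412] [0.4979 0.0389]
cap [218 228  12  11  46] [224.2 232.6] [0.4392 0.0771] [0.4402 0.0731]
cap [326 229   7   6  18] [329.2 231.8] [ 0.4431 -0.1572] [ 0.4439 -0.1505]
cap [128 231   9  10  84] [131.9 235.2] [0.4316 0.2844] [0.4329 0.2711]
cap [230 230  10   8  27] [234.1 233. ] [0.4385 0.0548] [0.4395 0.0518]
cap [322 236  11   6  25] [327.8 238.7] [ 0.4278 -0.1541] [ 0.4293 -0.1476]
cap [264 304   5   7  15] [266.  306.8] [ 0.2778 -0.0176] [ 0.2861 -0.0172]
[ 0.46184127 -0.00992891  1.00094913]
pinktop [0.589 0.345] [0.605 0.389]
pinkb [0.576 0.293] [0.59  0.331]
redtop [0.642 0.27 ] [0.664 0.305]
puck [ 0.388 -0.143] [ 0.378 -0.16 ]
```

Request:
drive_tool([
  [0.45,0,0,0,-0.95],
  [0.45,0,0,0,-0.95],
  [0.45,0,0,0,-0.95],
  [0.45,0,0,0,-0.95],
  [0.45,0,0,0,-0.95],
])

```text
t: 0.57
eef_pos: [0.3031, 0.6029, 0.2272]
tcp_rot: [-3.141, -0.0, 3.011]
contact_force: [0.2, 0.1, 0.5]
grip_width: 0.682
grip_force: 0.0
```

Request:
drive_tool([
  [0.45,0,0,0,-0.96],
  [0.45,0,0,0,-0.96],
  [0.45,0,0,0,0],
])

```text
t: 0.82
eef_pos: [0.3032, 0.6029, 0.2272]
tcp_rot: [-3.141, -0.0, -3.138]
contact_force: [0.1, -0.1, 0.5]
grip_width: 0.474
grip_force: 0.0
```

Request:
drive_tool([
  [0.45,-0.72,-0.95,0,0],
  [0.45,-0.72,-0.95,0,0],
  [0.45,-0.72,-0.95,0,0],
  [0.45,-0.72,-0.95,0,0],
  [0.45,-0.72,-0.95,0,0],
])

```text
t: 1.23
eef_pos: [0.3938, 0.483, 0.2274]
tcp_rot: [-3.141, -0.0, 3.139]
contact_force: [0.4, 0.9, 0.3]
grip_width: 0.451
grip_force: 0.0
```

Request:
drive_tool([
  [0.45,-0.72,-0.95,0,0],
  [0.45,-0.72,-0.95,0,0],
  [0.45,-0.72,-0.95,0,0],
  [0.45,-0.72,-0.95,0,0],
  [0.45,-0.72,-0.95,0,0],
])

```text
t: 1.65
eef_pos: [0.4838, 0.3642, 0.2274]
tcp_rot: [-3.142, -0.0, 3.139]
contact_force: [0.6, 0.9, -0.0]
grip_width: 0.453
grip_force: 0.0
```

Request:
drive_tool([
  [0.45,-0.72,-0.95,0,0],
  [0.45,-0.72,-0.95,0,0],
  [0.45,-0.72,-0.95,0,0],
  [0.45,-0.72,-0.95,0,0],
  [0.45,0,0,0,0],
])

```text
t: 2.07
eef_pos: [0.5585, 0.2645, 0.2275]
tcp_rot: [-3.14, 0.001, 3.132]
contact_force: [0.3, -0.1, 0.6]
grip_width: 0.448
grip_force: 0.0
```

```bash
cat >> h.py <<'E'
from scipy.spatial.transform import Rotation as Ro
def wrist():
    s=manip.get_state(); d=optics.snapshot('wrist')
    T=np.eye(4); T[:3,:3]=Ro.from_euler('xyz',s['tcp_rot']).as_matrix(); T[:3,3]=s['eef_pos']
    M=np.linalg.inv(T@d['hand_eye']); d['R'],d['t']=M[:3,:3],M[:3,3]
    return s,d
E
python3 - <<'E'
from h import *
s,d=wrist(); print(s['t'],s['eef_pos'],-d['R'].T@d['t'])
cv2.imwrite('pics/w1.png',d['pixels'][:,:,::-1])
E
```

```text
2.0667 [0.55849891 0.2645426  0.22749817] [0.47756256 0.26594624 0.38428577]
```

View pics/w1.png

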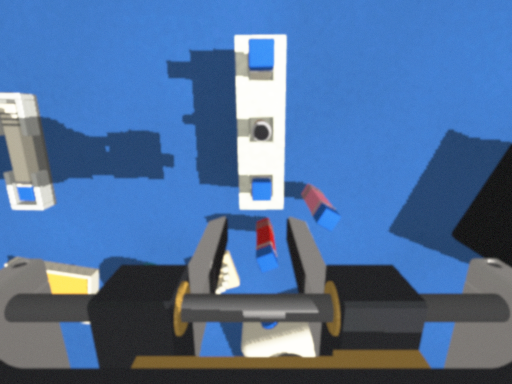

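The wrist view shows the short cap at (261,188), the brush at (262,130) and the long cap at (262,54). Next I cast these pixels onto their known heights.

```bash
python3 - <<'E'
from h import *
s,d=wrist(); hsv=cv2.cvtColor(d['pixels'],cv2.COLOR_RGB2HSV); print(s['eef_pos'])
cap=(hsv[...,0]>100)&(hsv[...,0]<118)&(hsv[...,2]>190)&(hsv[...,1]>120)
for i,st,c,m in blobs(cap,60): print(st,c.round(),rect(d,m,.116),rect(d,m,.156))
w=(hsv[...,1]<60)&(hsv[...,2]>170)
for i,st,c,m in blobs(w,1500): print('w',st,rect(d,m,.091))
E
```

```text
[0.55685016 0.26726171 0.22737837]
[    0     0   512   293 94468] [258. 121.] (array([0.5301, 0.2474]), array([0.295, 0.543]), 89.6) (array([0.522 , 0.2505]), array([0.251, 0.462]), 89.6)
[245  42  26  28 677] [258.  55.] (array([0.4265, 0.2692]), array([0.022, 0.023]), 89.6) (array([0.4339, 0.269 ]), array([0.019, 0.019]), 89.6)
[249 184  20  18 339] [259. 192.] (array([0.5564, 0.2693]), array([0.019, 0.02 ]), 89.6) (array([0.5444, 0.2692]), array([0.016, 0.017]), 89.6)
[ 15 188  18  14 194] [ 24. 195.] (array([0.557 , 0.0236]), array([0.014, 0.016]), 87.5) (array([0.5449, 0.0601]), array([0.012, 0.013]), 87.5)
[  61  323   36   44 1131] [ 79. 345.] (array([0.7539, 0.044 ]), array([0.033, 0.067]), -0.9) (array([0.7125, 0.0774]), array([0.028, 0.057]), -0.9)
[200 323  29  33 651] [213. 342.] (array([0.7459, 0.2121]), array([0.036, 0.049]), -0.4) (array([0.7057, 0.2205]), array([0.03 , 0.042]), -0.4)
[ 420  323   34   44 1081] [436. 342.] (array([0.7565, 0.4872]), array([0.035, 0.067]), -0.6) (array([0.7147, 0.4546]), array([0.029, 0.057]), -0.6)
w [ 232   37   52  174 6101] (array([0.4952, 0.2693]), array([0.052, 0.18 ]), -0.0)
w [ 240  326   76   31 1621] (array([0.7749, 0.2946]), array([0.051, 0.104]), 89.6)
```

Request:
drive_tool([
  [0.45,0,0,0.9,0],
  [0.45,0,0,0.9,0],
  [0.45,0,0,0.9,0],
  [0.45,0,0,0.9,0],
  [0.45,0,0,0.7,0],
])

```text
t: 2.58
eef_pos: [0.5537, 0.2718, 0.1182]
tcp_rot: [-3.142, -0.001, -3.141]
contact_force: [-0.3, 0.9, -1.0]
grip_width: 0.45
grip_force: 0.0
```

Request:
drive_tool([
  [0.45,0,0,0.1,0],
  [0.45,0,0,0,0],
])

```text
t: 2.75
eef_pos: [0.5539, 0.2713, 0.1167]
tcp_rot: [-3.141, -0.002, -3.141]
contact_force: [0.5, -0.1, 0.6]
grip_width: 0.45
grip_force: 0.0
```

Request:
drive_tool([
  [0.0,-0.1,-0.08,0.04,0],
  [0.0,0,0,0,0],
  [0.0,0,0,0,0],
  [0.0,0,0,0,0],
  [0.0,0,0,0,0],
])

```text
t: 3.17
eef_pos: [0.5581, 0.2688, 0.1174]
tcp_rot: [3.141, 0.001, 3.141]
contact_force: [-0.5, -0.5, 5.8]
grip_width: 0.211
grip_force: 30.0
```

Request:
drive_tool([
  [0.0,0,0,0,0],
  [0.0,0,0,-0.5,0],
  [0.0,0,0,-0.5,0],
])

```text
t: 3.42
eef_pos: [0.5572, 0.2683, 0.1421]
tcp_rot: [-3.141, -0.001, 3.141]
contact_force: [0.6, -0.9, -0.6]
grip_width: 0.212
grip_force: 30.0
```

Request:
drive_tool([
  [0.0,0,0,-0.8,0],
  [0.0,0,0,-0.8,0],
  [0.0,0,0,-0.8,0],
  [0.0,0,0,-0.8,0],
  [0.0,0,0,0,0],
])

```text
t: 3.83
eef_pos: [0.5592, 0.2692, 0.2269]
tcp_rot: [3.138, 0.005, 3.141]
contact_force: [-0.2, -0.2, -0.6]
grip_width: 0.209
grip_force: 30.0
```

Request:
drive_tool([
  [0.0,-0.13,-0.96,0,0],
  [0.0,-0.13,-0.96,0,0],
  [0.0,-0.13,-0.96,0,0],
  [0.0,-0.13,-0.96,0,0],
  [0.0,-0.13,-0.96,0,0],
])

```text
t: 4.25
eef_pos: [0.5737, 0.1473, 0.2222]
tcp_rot: [3.141, 0.0, 3.141]
contact_force: [-0.9, 0.1, 0.3]
grip_width: 0.211
grip_force: 30.0
```

Request:
drive_tool([
  [0.0,-0.13,-0.96,0,0],
  [0.0,-0.13,-0.96,0,0],
  [0.0,0,0,0.9,0],
  [0.0,0,0,0.9,0],
  [0.0,0,0,0.9,0],
])

```text
t: 4.67
eef_pos: [0.5806, 0.1, 0.1542]
tcp_rot: [3.141, 0.001, 3.14]
contact_force: [1.2, 0.6, -1.2]
grip_width: 0.212
grip_force: 30.0
```

Request:
drive_tool([
  [0.0,0,0,0.7,0],
  [0.0,0,0,0.4,0],
  [0.0,0,0,0.2,0],
  [0.0,0,0,0.1,0],
  [0.0,0,0,0,0],
])

```text
t: 5.08
eef_pos: [0.5806, 0.1006, 0.1194]
tcp_rot: [3.142, 0.0, 3.141]
contact_force: [1.0, 0.5, -2.1]
grip_width: 0.212
grip_force: 30.0
```

Request:
drive_tool([
  [0.0,0,0,0.1,0],
  [0.0,0,0,0.08,0],
  [0.0,0,0,0.05,0],
  [0.0,0,0,0.05,0],
  [0.0,0,0,0,0],
])

```text
t: 5.5
eef_pos: [0.5803, 0.1005, 0.1119]
tcp_rot: [-3.142, -0.0, 3.141]
contact_force: [-0.6, -0.3, -0.1]
grip_width: 0.209
grip_force: 30.0
```

Request:
drive_tool([
  [0.0,0,0,0.05,0],
  [0.0,0,0,0,0],
  [0.4,0,0,0,0],
  [0.4,0,0,0,0],
  [0.4,0,0,0,0],
])

```text
t: 5.92
eef_pos: [0.5803, 0.1005, 0.1107]
tcp_rot: [-3.142, -0.0, 3.141]
contact_force: [-1.2, -0.1, 0.3]
grip_width: 0.378
grip_force: 0.0
```

Request:
drive_tool([
  [0.4,0,0,0,0],
  [0.4,0,0,-0.6,0],
  [0.4,0,0,-0.8,0],
  [0.0,-0.6,0,0,0],
  [0.0,-0.6,0,0,0],
])

```text
t: 6.33
eef_pos: [0.611, 0.1008, 0.1471]
tcp_rot: [3.141, 0.002, -3.141]
contact_force: [-0.0, 0.5, 0.2]
grip_width: 0.293
grip_force: 0.0
```

```bash
python3 - <<'E'
from h import *
d=optics.snapshot('scene'); cv2.imwrite('pics/s2.png',cv2.resize(d['pixels'][130:300,150:410,::-1],None,fx=2.5,fy=2.5)); print(manip.get_state()['eef_pos'])
E
```

```text
[0.61339736 0.10065595 0.14656392]
```

View pics/s2.png

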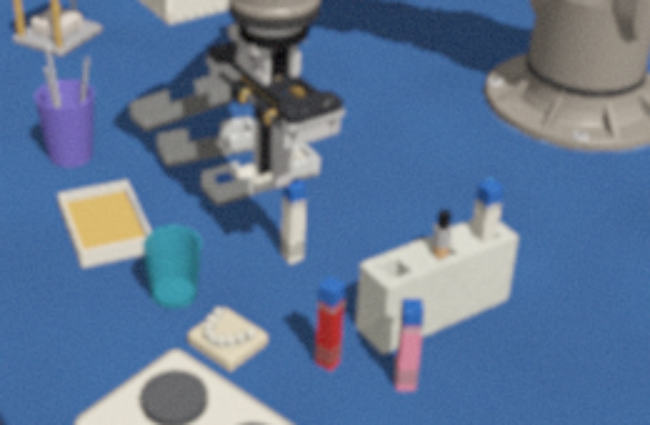

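The short carver stands free on the bench at crop (292,225). Next I topple it towards the robot.

Request:
drive_tool([
  [0.0,0,0,0,0],
  [0.0,0,0,0,0],
  [0.0,0,0,0.7,0],
  [0.0,0,0,0.7,0],
  [0.0,0,0,0,0],
])

```text
t: 6.8
eef_pos: [0.6079, 0.1003, 0.1078]
tcp_rot: [-3.14, -0.004, -3.141]
contact_force: [-0.8, -0.6, -0.2]
grip_width: 0.005
grip_force: 0.0
```

Request:
drive_tool([
  [0.0,0.4,0,0,0],
  [0.0,0.4,0,0,0],
  [0.0,0.3,0,0,0],
  [0.0,0.3,0,0,0],
  [0.0,0.3,0,0,0],
])

```text
t: 7.22
eef_pos: [0.567, 0.1006, 0.1115]
tcp_rot: [3.141, 0.001, 3.142]
contact_force: [0.7, 0.6, 0.3]
grip_width: 0.006
grip_force: 0.0
```

Request:
drive_tool([
  [0.0,0.3,0,0,0],
  [0.0,0.3,0,0,0],
  [0.0,0,0,0,0],
  [0.5,0,0,-1,0],
  [0.5,0,0,-1,0],
])

```text
t: 7.63
eef_pos: [0.552, 0.1003, 0.1604]
tcp_rot: [-3.141, -0.002, 3.141]
contact_force: [-0.1, -0.1, 1.1]
grip_width: 0.111
grip_force: 0.0
```

Request:
drive_tool([
  [0.5,0,0,-1,0],
  [0.5,-0.5,0,-1,0],
  [0.5,-0.5,0,0,0],
  [0.5,0,0,0,0],
])

```text
t: 7.97
eef_pos: [0.5803, 0.1007, 0.2123]
tcp_rot: [3.141, 0.004, 3.141]
contact_force: [-0.4, 0.8, -0.7]
grip_width: 0.39
grip_force: 0.0
```

```bash
python3 - <<'E'
from h import *
s,d=wrist(); print(s['t'],s['eef_pos'],s['tcp_rot'])
cv2.imwrite('pics/w3.png',d['pixels'][:,:,::-1])
hsv=cv2.cvtColor(d['pixels'],cv2.COLOR_RGB2HSV)
w=(hsv[...,1]<60)&(hsv[...,2]>120)
for i,st,c,m in blobs(w,300): print('w',st,rect(d,m,.02))
E
```

```text
7.9667 [0.58025742 0.10068716 0.21234049] [3.14076213 0.0036289  3.14116544]
w [ 388    2   94  193 7895] (array([0.4939, 0.3197]), array([0.084, 0.226]), -0.3)
w [ 104   68   54  129 3781] (array([ 0.5296, -0.0576]), array([0.055, 0.16 ]), -2.3)
w [ 248   90   18   74 1234] (array([0.5189, 0.1009]), array([0.022, 0.09 ]), -0.5)
w [  29   96   51   41 1208] (array([ 0.5056, -0.153 ]), array([0.044, 0.062]), 80.3)
w [ 33 172  46  35 893] (array([ 0.6015, -0.1714]), array([0.043, 0.06 ]), 79.6)
w [313 242  29  23 318] (array([0.7021, 0.2044]), array([0.035, 0.039]), 21.0)
w [ 100  247   94   47 1043] (array([ 0.7088, -0.0757]), array([0.066, 0.154]), -69.4)
w [242 310  67   6 375] (array([0.8006, 0.1298]), array([0.009, 0.103]), 89.9)
w [ 409  322   47   47 1588] (array([0.866 , 0.3831]), array([0.068, 0.094]), -0.1)
```

View pics/w3.png

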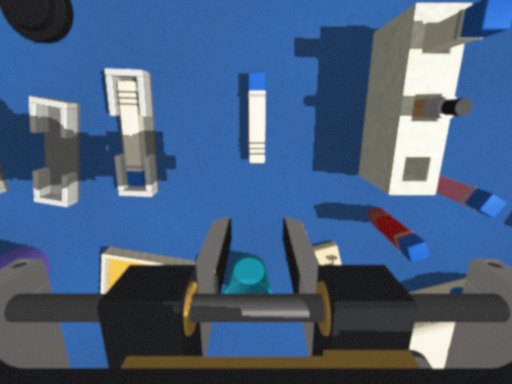

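The short carver lies flat and straight, foot at (257,162) and cap at (257,80), with its middle at about (0.507, 0.101). Next I grasp it by the middle.

Request:
drive_tool([
  [0.5,0.6,0,0.8,0],
  [0.5,0.6,0,0.8,0],
  [0.5,0.6,0,0.9,0],
  [0.5,0.6,0,0.9,0],
  [0.5,0.5,0,0.9,0],
])

```text
t: 8.43
eef_pos: [0.503, 0.1002, 0.1016]
tcp_rot: [-3.141, -0.002, 3.141]
contact_force: [0.6, 0.7, -0.2]
grip_width: 0.499
grip_force: 0.0
```

Request:
drive_tool([
  [0.5,0,0,0.9,0],
  [0.5,0,0,0.9,0],
  [0.5,0,0,0.7,0],
  [0.5,0,0,0.4,0],
  [0.5,0,0,0,0],
])

```text
t: 8.85
eef_pos: [0.5034, 0.1, 0.0285]
tcp_rot: [-3.14, -0.004, 3.142]
contact_force: [0.2, -0.6, -0.5]
grip_width: 0.499
grip_force: 0.0
```

Request:
drive_tool([
  [0.5,-0.12,0,0.08,0],
  [0.0,0,0,0,0],
  [0.0,0,0,0,0],
  [0.0,0,0,0,0],
  [0.0,0,0,0,0],
])

```text
t: 9.27
eef_pos: [0.5087, 0.1006, 0.0294]
tcp_rot: [3.141, 0.001, 3.141]
contact_force: [0.5, 0.7, 0.3]
grip_width: 0.253
grip_force: 0.0
```

Request:
drive_tool([
  [0.0,0,0,0,0],
  [0.0,0,0,0,0],
  [0.0,0,0,-0.5,0],
  [0.0,0,0,-0.9,0],
  [0.0,0,0,-0.9,0],
])

```text
t: 9.68
eef_pos: [0.5076, 0.1002, 0.0865]
tcp_rot: [-3.141, -0.002, 3.141]
contact_force: [0.4, -0.3, -0.9]
grip_width: 0.206
grip_force: 30.0
```

Request:
drive_tool([
  [0.0,0,0,-0.9,0],
  [0.0,0,0,-0.9,0],
  [0.0,0,0,0,0],
  [0.0,0,0,0,0],
])

```text
t: 10.02
eef_pos: [0.5089, 0.1008, 0.1323]
tcp_rot: [3.141, 0.002, 3.141]
contact_force: [-0.2, -0.3, -1.1]
grip_width: 0.214
grip_force: 30.0
```

```bash
python3 - <<'E'
from h import *
s,d=wrist(); print(s['t'],s['eef_pos'],s['tcp_rot'])
hsv=cv2.cvtColor(d['pixels'],cv2.COLOR_RGB2HSV)
w=(hsv[...,1]<60)&(hsv[...,2]>100)
for i,st,c,m in blobs(w,300):
  if c[1]<230:print('w',st,rect(d,m,.028))
cv2.imwrite('pics/w4.png',d['pixels'][:,:,::-1])
E
```

```text
10.0167 [0.50889675 0.10076093 0.13229345] [3.14061315e+00 2.23285572e-03 3.14145541e+00]
w [  377    77   135   228 23526] (array([0.53  , 0.2933]), array([0.14 , 0.267]), 14.8)
w [  70  135   71  144 6232] (array([ 0.5275, -0.0524]), array([0.056, 0.159]), -2.1)
```

View pics/w4.png

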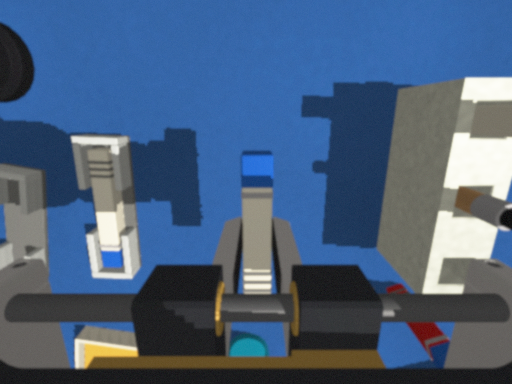

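The short carver hangs level in the grip, cap end at (257,153). Next I compute its offset and move over the short cradle.

```bash
python3 - <<'E'
from h import *
s,d=wrist(); print(s['eef_pos'])
im=d['pixels']; hsv=cv2.cvtColor(im,cv2.COLOR_RGB2HSV)
col=hsv[:,257].astype(int); print(col[148:192:3].tolist())
for r in(153,155,187,189): print(r,ray(d,(257,r),s['eef_pos'][2]-.0075).round(4))
E
```

```text
[0.50824632 0.10057097 0.13126392]
[[107, 178, 175], [108, 192, 122], [108, 208, 141], [108, 204, 222], [108, 204, 225], [108, 201, 225], [108, 201, 225], [108, 207, 223], [108, 206, 223], [108, 209, 211], [108, 203, 123], [108, 206, 120], [108, 210, 119], [109, 71, 122], [23, 33, 155]]
153 [0.4514 0.1011 0.1238]
155 [0.4526 0.1011 0.1238]
187 [0.473  0.1011 0.1238]
189 [0.4743 0.1011 0.1238]
```

Request:
drive_tool([
  [0.0,-0.15,-0.97,0,0],
  [0.0,-0.15,-0.97,0,0],
  [0.0,-0.15,-0.97,0,0],
  [0.0,-0.15,-0.97,0,0],
  [0.0,-0.15,-0.97,0,0],
])

```text
t: 10.53
eef_pos: [0.5264, -0.022, 0.13]
tcp_rot: [-3.141, -0.002, -3.142]
contact_force: [0.8, 0.1, -0.6]
grip_width: 0.213
grip_force: 30.0
```

Request:
drive_tool([
  [0.0,-0.15,-0.97,0,0],
  [0.0,-0.15,-0.97,0,0],
  [0.0,-0.15,-0.97,0,0],
  [0.0,-0.15,-0.97,0,0],
  [0.0,-0.15,-0.97,0,0],
])

```text
t: 10.95
eef_pos: [0.5451, -0.1431, 0.1299]
tcp_rot: [3.142, -0.002, 3.141]
contact_force: [0.4, 0.2, -0.7]
grip_width: 0.209
grip_force: 30.0
```

Request:
drive_tool([
  [0.0,-0.15,-0.97,0,0],
  [0.0,0,0,0,0.9],
  [0.0,0,0,0,0.9],
  [0.0,0,0,0,0.82],
  [0.0,0,0,0,0],
])

```text
t: 11.37
eef_pos: [0.5488, -0.1663, 0.1298]
tcp_rot: [-3.141, -0.002, 2.955]
contact_force: [-0.4, 0.3, -0.6]
grip_width: 0.21
grip_force: 30.0
```

```bash
python3 - <<'E'
from h import *
s,d=wrist(); print(s['t'],s['eef_pos'],s['tcp_rot'])
im=d['pixels'].copy(); cv2.imwrite('pics/w5.png',im[:,:,::-1])
E
```

```text
11.3667 [ 0.54877242 -0.16631418  0.129835  ] [-3.14113382e+00 -2.28450288e-03  2.95516092e+00]
```

View pics/w5.png

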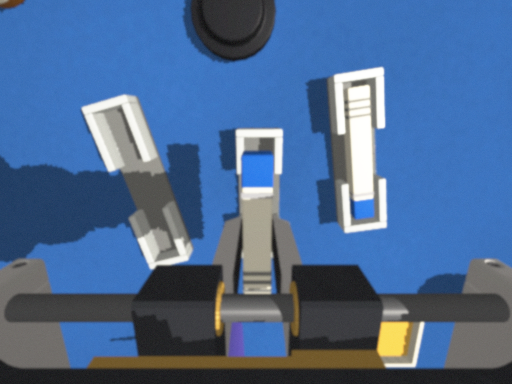

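The short cradle's near end spans (236,130) to (283,130), with the carver lined up above it. The long cradle's wall-top corners are at (83,107), (134,95), (190,252) and (150,267).

```bash
python3 - <<'E'
from h import *
s,d=wrist(); print(s['eef_pos'],s['tcp_rot'][2])
y=s['tcp_rot'][2]; tx=np.array([np.cos(y),np.sin(y)])
a,b=[ray(d,p,.028)[:2] for p in((236,130),(283,130))]; e=b-a
print('short',a.round(4),b.round(4),np.linalg.norm(e),'edge deg',np.degrees(np.arctan2(e[1],e[0]))-90,'centre',(a+b)/2-tx*.068)
# edges measured: leftmost/rightmost bright columns in the near-end wall band, top row
hsv=cv2.cvtColor(d['pixels'],cv2.COLOR_RGB2HSV); w=(hsv[...,1]<60)&(hsv[...,2]>170)
for r in(133,140,150,160): q=np.nonzero(w[r,200:310])[0]+200; print(r,q.min(),q.max(),ray(d,((q.min()+q.max())/2,r),.028)[:2].round(4))
q=np.nonzero(w[:200,259])[0]; print('top row',q[:3], ray(d,(259,q[0]),.028)[:2])
print('carver axis at cap end',ray(d,(257.5,156),s['eef_pos'][2]-.0075)[:2])
c=[ray(d,p,.028)[:2] for p in((83,107),(134,95),(190,252),(150,267))]
print('long ends',(c[0]+c[1])/2,(c[2]+c[3])/2,'len',np.linalg.norm((c[0]+c[1]-c[2]-c[3])/2),np.linalg.norm(c[0]-c[1]),'centre',sum(c)/4)
E
```

```text
[ 0.54888969 -0.16614074  0.13005377] 2.959367987419615
short [ 0.4813 -0.1733] [ 0.4894 -0.1297] 0.04435780807268315 edge deg -10.431964003441891 centre [ 0.55223525 -0.16382994]
133 236 282 [ 0.488  -0.1525]
140 236 282 [ 0.4944 -0.1536]
150 236 282 [ 0.5038 -0.1553]
160 237 281 [ 0.5134 -0.1571]
top row [128 129 130] [ 0.48346366 -0.15164129]
carver axis at cap end [ 0.49485486 -0.15540256]
long ends [ 0.43469323 -0.28323769] [ 0.60295983 -0.27166877] len 0.16866383452622036 0.049498961373497664 centre [ 0.51882653 -0.27745323]
```

Request:
drive_tool([
  [0.0,-0.07,0.08,0.9,0],
  [0.0,0,0,0.9,0],
  [0.0,0,0,0.6,0],
  [0.0,0,0,0.4,0],
  [0.0,0,0,0.3,0],
])

```text
t: 11.88
eef_pos: [0.5511, -0.1645, 0.0525]
tcp_rot: [-3.141, -0.001, 2.96]
contact_force: [-0.2, -0.5, -0.3]
grip_width: 0.206
grip_force: 30.0
```

Request:
drive_tool([
  [0.0,0,0,0.3,0],
  [0.0,0,0,0.2,0],
  [0.0,0,0,0.1,0],
  [0.0,0,0,0,0],
])

```text
t: 12.22
eef_pos: [0.5516, -0.1646, 0.0386]
tcp_rot: [-3.142, -0.0, 2.959]
contact_force: [-0.2, -0.7, -0.4]
grip_width: 0.214
grip_force: 30.0
```

Request:
drive_tool([
  [0.0,0,0,0.1,0],
  [0.0,0,0,0.04,0],
  [0.0,0,0,0,0],
])

```text
t: 12.47
eef_pos: [0.5517, -0.1646, 0.0354]
tcp_rot: [-3.142, 0.0, 2.959]
contact_force: [0.5, -0.0, -1.0]
grip_width: 0.21
grip_force: 30.0
```

Request:
drive_tool([
  [0.45,0,0,0,0],
  [0.45,0,0,0,0],
  [0.45,0,0,0,0],
  [0.45,0,0,-0.5,0],
  [0.45,0,0,-0.9,0],
])

```text
t: 12.88
eef_pos: [0.5503, -0.1644, 0.0695]
tcp_rot: [-3.141, -0.004, 2.958]
contact_force: [-0.3, -0.2, 0.7]
grip_width: 0.444
grip_force: 0.0
```

Request:
drive_tool([
  [0.45,0,0,-1,0],
  [0.45,0,0,-1,-0.87],
  [0.45,0,0,-1,-0.87],
  [0.45,0,0,-1,-0.88],
  [0.45,0,0,-0.7,0],
])

```text
t: 13.3
eef_pos: [0.552, -0.165, 0.1912]
tcp_rot: [-3.141, 0.003, -3.138]
contact_force: [-0.6, 0.7, 0.3]
grip_width: 0.448
grip_force: 0.0
```

```bash
python3 - <<'E'
from h import *
s,d=wrist(); print(s['t'],s['eef_pos'],s['tcp_rot'])
cv2.imwrite('pics/w6.png',d['pixels'][:,:,::-1])
E
```

```text
13.3 [ 0.55199442 -0.16500722  0.19118544] [-3.14107597e+00  2.54104219e-03 -3.13792297e+00]
```

View pics/w6.png

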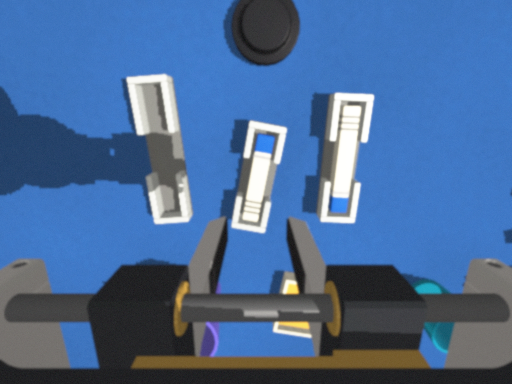

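The short carver lies in its cradle (235–287, 125–230), centred and down. Next I remeasure the long cradle from the same view, using only the bright wall tops.

```bash
python3 - <<'E'
from h import *
s,d=wrist(); print(s['eef_pos'])
hsv=cv2.cvtColor(d['pixels'],cv2.COLOR_RGB2HSV)
for v in(200,220):
  w=(hsv[...,1]<60)&(hsv[...,2]>v)
  for x0,x1,n in((115,195,'long'),(228,292,'short'),(312,378,'med')):
    m=np.zeros_like(w); m[65:240,x0:x1]=w[65:240,x0:x1]
    m=cv2.morphologyEx(m.astype(np.uint8),cv2.MORPH_OPEN,np.ones((2,2)))
    m[215:,195:] *= (1 if n!='long' else 0)
    print(v,n,m.sum(),rect(d,m,.028))
cap=(hsv[...,0]>100)&(hsv[...,0]<118)&(hsv[...,2]>150)&(hsv[...,1]>180)
wh=(hsv[...,1]<60)&(hsv[...,2]>150)
m=np.zeros_like(cap); m[120:235,228:292]=cap[120:235,228:292]
for i,st,c,mm in blobs(m,30): print(st,rect(d,mm,.026))
E
```

```text
[ 0.5532005  -0.16538158  0.19379663]
200 long 2192 (array([ 0.5214, -0.2778]), array([0.049, 0.177]), 4.2)
200 short 2244 (array([ 0.5522, -0.1627]), array([0.045, 0.137]), -10.5)
200 med 3018 (array([ 0.5297, -0.057 ]), array([0.045, 0.157]), -2.0)
220 long 1581 (array([ 0.5215, -0.2789]), array([0.046, 0.177]), 4.3)
220 short 2075 (array([ 0.5526, -0.1626]), array([0.044, 0.136]), -10.4)
220 med 2858 (array([ 0.5299, -0.0568]), array([0.044, 0.157]), -2.0)
[256 133  18  17 247] (array([ 0.5061, -0.156 ]), array([0.019, 0.019]), 80.5)
```

Request:
drive_tool([
  [0.45,0.26,0.96,0,0],
  [0.45,0.26,0.96,0,0],
  [0.45,0.26,0.96,0,0],
  [0.45,0.26,0.96,0,0],
  [0.45,0.26,0.96,0,0],
])

```text
t: 13.82
eef_pos: [0.5183, -0.0437, 0.1877]
tcp_rot: [-3.141, -0.0, 3.141]
contact_force: [0.3, -0.0, -0.2]
grip_width: 0.448
grip_force: 0.0
```

Request:
drive_tool([
  [0.45,0.26,0.96,0,0],
  [0.45,0.26,0.96,0,0],
  [0.45,0.26,0.96,0,0],
  [0.45,0.26,0.96,0,0],
  [0.45,0.26,0.96,0,0],
])

```text
t: 14.23
eef_pos: [0.4859, 0.0763, 0.1878]
tcp_rot: [-3.141, -0.0, 3.141]
contact_force: [0.4, 1.2, 1.0]
grip_width: 0.446
grip_force: 0.0
```

Request:
drive_tool([
  [0.45,0.26,0.96,0,0],
  [0.45,0.26,0.96,0,0],
  [0.45,0.26,0.96,0,0],
  [0.45,0.26,0.96,0,0],
  [0.45,0.26,0.96,0,0],
])

```text
t: 14.65
eef_pos: [0.4534, 0.1963, 0.1878]
tcp_rot: [-3.141, -0.0, 3.141]
contact_force: [0.6, -0.7, -1.0]
grip_width: 0.451
grip_force: 0.0
```

Request:
drive_tool([
  [0.45,0.26,0.96,0,0],
  [0.45,0.26,0.96,0,0],
  [0.45,0.26,0.96,0,0],
  [0.45,0,0,0,0],
  [0.45,0,0,0,0],
])

```text
t: 15.07
eef_pos: [0.4341, 0.2682, 0.1876]
tcp_rot: [-3.141, -0.0, -3.14]
contact_force: [0.2, -0.3, -0.4]
grip_width: 0.452
grip_force: 0.0
```

Request:
drive_tool([
  [0.45,0,0.03,0.8,0],
  [0.45,0,0,0.6,0],
  [0.45,0,0,0.3,0],
  [0.45,0,0,0,0],
  [0.0,0,0,0,0],
])

```text
t: 15.48
eef_pos: [0.4349, 0.2675, 0.1454]
tcp_rot: [-3.141, -0.0, 3.14]
contact_force: [0.5, -0.2, -0.0]
grip_width: 0.407
grip_force: 0.0
```

Request:
drive_tool([
  [0.0,0,0,0,0],
  [0.0,0,0,0,0],
  [0.0,0,0,0,0],
  [0.0,0,0,0,0],
  [0.0,0,0,0,0],
])

```text
t: 15.9
eef_pos: [0.4351, 0.2683, 0.1459]
tcp_rot: [3.141, 0.001, 3.141]
contact_force: [-0.7, -1.2, 6.5]
grip_width: 0.212
grip_force: 30.0
```

Request:
drive_tool([
  [0.0,0,0,-0.5,0],
  [0.0,0,0,-0.9,0],
  [0.0,0,0,-0.9,0],
  [0.0,0,0,-0.9,0],
  [0.0,0,0,-0.9,0],
])

```text
t: 16.32
eef_pos: [0.4345, 0.268, 0.2489]
tcp_rot: [-3.142, -0.0, 3.141]
contact_force: [-0.1, 0.7, -1.2]
grip_width: 0.207
grip_force: 30.0
```

Request:
drive_tool([
  [0.0,0,0,-0.5,0],
  [0.0,0,0,0,0],
])

```text
t: 16.48
eef_pos: [0.4356, 0.2689, 0.263]
tcp_rot: [3.139, 0.003, 3.141]
contact_force: [0.1, -0.5, -1.2]
grip_width: 0.209
grip_force: 30.0
```

Request:
drive_tool([
  [0.0,0,-0.97,0,0],
  [0.0,-0.5,-0.97,0,0],
  [0.0,-0.97,-0.97,0,0],
  [0.0,-0.97,-0.97,0,0],
  [0.0,-0.97,-0.97,0,0],
])

```text
t: 16.9
eef_pos: [0.5204, 0.1455, 0.2595]
tcp_rot: [-3.141, -0.0, -3.141]
contact_force: [-0.3, 0.5, -0.4]
grip_width: 0.209
grip_force: 30.0
```

Request:
drive_tool([
  [0.0,-0.97,-0.97,0,0],
  [0.0,-0.97,-0.97,0,0],
  [0.0,-0.45,0,0.8,0],
  [0.0,0,0,1,0],
  [0.0,0,0,1,0],
])

```text
t: 17.32
eef_pos: [0.58, 0.0976, 0.1883]
tcp_rot: [-3.141, -0.0, 3.14]
contact_force: [0.3, 0.7, -0.8]
grip_width: 0.207
grip_force: 30.0
```

Request:
drive_tool([
  [0.0,0,0,0.8,0],
  [0.0,0,0,0.5,0],
  [0.0,0,0,0.3,0],
  [0.0,0,0,0.2,0],
  [0.0,0,0,0,0],
])

```text
t: 17.73
eef_pos: [0.5795, 0.0984, 0.1447]
tcp_rot: [-3.141, -0.001, 3.141]
contact_force: [0.7, -0.5, -1.3]
grip_width: 0.213
grip_force: 30.0
```

Request:
drive_tool([
  [0.0,0,0,0.08,0],
  [0.0,0,0,0.06,0],
  [0.0,0,0,0,0],
  [0.0,0,0,0,0],
])

```text
t: 18.07
eef_pos: [0.5799, 0.0985, 0.1423]
tcp_rot: [3.141, 0.001, 3.141]
contact_force: [-1.1, -0.1, -0.9]
grip_width: 0.212
grip_force: 30.0
```

Request:
drive_tool([
  [0.0,0,0,0.05,0],
  [0.0,0,0,0,0],
  [0.4,0,0,0,0],
  [0.4,0,0,0,0],
  [0.4,0,0,0,0],
])

```text
t: 18.48
eef_pos: [0.5797, 0.0984, 0.1406]
tcp_rot: [3.142, 0.0, 3.141]
contact_force: [-0.2, 0.7, -0.0]
grip_width: 0.381
grip_force: 0.0
```

Request:
drive_tool([
  [0.4,0,0,0,0],
  [0.4,0,0,-0.7,0],
  [0.4,0,0,-0.9,0],
  [0.4,0,0,-0.4,0],
  [0.0,-0.6,0,0,0],
])

```text
t: 18.9
eef_pos: [0.5945, 0.0987, 0.1931]
tcp_rot: [3.14, 0.003, -3.142]
contact_force: [0.3, -0.3, 0.4]
grip_width: 0.358
grip_force: 0.0
```

Request:
drive_tool([
  [0.0,-0.6,0,0,0],
  [0.0,0,0,0,0],
  [0.0,0,0,0,0],
  [0.0,0,0,0,0],
  [0.0,0,0,0,0],
])

```text
t: 19.32
eef_pos: [0.609, 0.0984, 0.1902]
tcp_rot: [-3.141, -0.001, 3.141]
contact_force: [-0.5, -0.1, 0.1]
grip_width: 0.018
grip_force: 0.0
```

Request:
drive_tool([
  [0.0,0,0,0.9,0],
  [0.0,0,0,0.9,0],
  [0.0,0,0,0,0],
  [0.0,0.4,0,0,0],
  [0.0,0.3,0,0,0],
])

```text
t: 19.73
eef_pos: [0.5915, 0.0983, 0.1462]
tcp_rot: [-3.142, 0.0, 3.141]
contact_force: [0.1, 0.8, 0.3]
grip_width: 0.005
grip_force: 0.0
```

Request:
drive_tool([
  [0.0,0.3,0,0,0],
  [0.0,0.3,0,0,0],
  [0.0,0.3,0,0,0],
  [0.0,0.3,0,0,0],
  [0.0,0.3,0,0,0],
])

```text
t: 20.15
eef_pos: [0.5539, 0.0985, 0.1459]
tcp_rot: [3.141, 0.0, 3.141]
contact_force: [0.0, -0.3, 0.6]
grip_width: 0.005
grip_force: 0.0
```

Request:
drive_tool([
  [0.0,0,0,0,0],
  [0.5,0,0,-0.8,0],
  [0.5,0,0,-0.9,0],
  [0.5,-0.5,0,-0.9,0],
  [0.5,-0.5,0,0,0],
])

```text
t: 20.57
eef_pos: [0.5816, 0.0988, 0.2149]
tcp_rot: [3.14, 0.005, 3.141]
contact_force: [0.3, 0.4, 0.1]
grip_width: 0.252
grip_force: 0.0
```

Request:
drive_tool([
  [0.5,0,0,0,0],
  [0.5,0,0,0,0],
])

```text
t: 20.73
eef_pos: [0.5796, 0.0983, 0.2101]
tcp_rot: [-3.141, -0.0, 3.141]
contact_force: [0.3, 0.4, -0.4]
grip_width: 0.394
grip_force: 0.0
```

```bash
python3 - <<'E'
from h import *
s,d=wrist(); print(s['t'],s['eef_pos'],s['tcp_rot'])
cv2.imwrite('pics/w7.png',d['pixels'][:,:,::-1])
hsv=cv2.cvtColor(d['pixels'],cv2.COLOR_RGB2HSV)
w=(hsv[...,1]<60)&(hsv[...,2]>120)
for i,st,c,m in blobs(w,300): print('w',st,rect(d,m,.02))
cap=(hsv[...,0]>100)&(hsv[...,0]<118)&(hsv[...,2]>190)&(hsv[...,1]>190)
for i,st,c,m in blobs(cap,60): print('cap',st,rect(d,m,.02))
E
```

```text
20.7333 [0.57964228 0.09828406 0.21013217] [-3.14134372e+00 -3.33058249e-04  3.14110719e+00]
w [ 390    3   86  194 8258] (array([0.4943, 0.3134]), array([0.069, 0.227]), -0.3)
w [ 248   50   19  111 1879] (array([0.4935, 0.0988]), array([0.021, 0.13 ]), -0.1)
w [ 106   69   50   98 3082] (array([ 0.5081, -0.0567]), array([0.055, 0.117]), -2.1)
w [ 30  97  50  38 952] (array([ 0.5008, -0.1532]), array([0.037, 0.059]), 76.8)
w [ 44 134  16  43 624] (array([ 0.5524, -0.1678]), array([0.019, 0.055]), -11.5)
w [ 34 182  46  27 762] (array([ 0.6095, -0.1709]), array([0.033, 0.067]), -80.6)
w [119 183  41  15 388] (array([ 0.6003, -0.0595]), array([0.019, 0.055]), -86.7)
w [101 251  74  43 744] (array([ 0.7105, -0.0904]), array([0.056, 0.126]), -64.1)
w [245 311  67   5 301] (array([0.7975, 0.1315]), array([0.007, 0.102]), 90.0)
w [ 409  322   46   47 1532] (array([0.8608, 0.3772]), array([0.066, 0.093]), -0.1)
cap [250  30  16  18 283] (array([0.4166, 0.0995]), array([0.017, 0.018]), -0.0)
cap [ 44 112  15  10  94] (array([ 0.5031, -0.158 ]), array([0.009, 0.017]), 77.6)
cap [413 245  20  19 250] (array([0.6952, 0.3378]), array([0.024, 0.024]), -68.1)
```

View pics/w7.png

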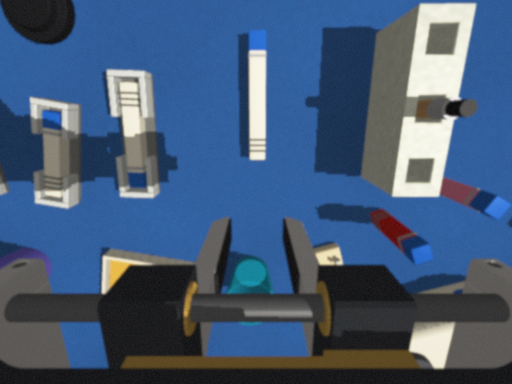

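The long carver lies straight, cap at (257,40) and foot at (257,158), with its middle at about (0.4825, 0.099). Next I grasp it there.

Request:
drive_tool([
  [0.5,0.8,0.02,0.8,0],
  [0.5,0.8,0,0.8,0],
  [0.5,0.8,0,0.8,0],
  [0.5,0.8,0,0.8,0],
  [0.5,0.68,0,0.8,0],
])

```text
t: 21.2
eef_pos: [0.4801, 0.0986, 0.1091]
tcp_rot: [-3.141, -0.001, -3.142]
contact_force: [0.6, 0.0, -1.4]
grip_width: 0.496
grip_force: 0.0
```

Request:
drive_tool([
  [0.5,0,0,0.9,0],
  [0.5,0,0,0.9,0],
  [0.5,0,0,0.9,0],
  [0.5,0,0,0.5,0],
  [0.5,0,0,0,0],
])

```text
t: 21.62
eef_pos: [0.4801, 0.0983, 0.0278]
tcp_rot: [-3.14, -0.005, -3.141]
contact_force: [-1.5, -0.0, 0.5]
grip_width: 0.499
grip_force: 0.0
```

Request:
drive_tool([
  [0.5,0,0,0.12,0],
  [0.5,0,0,0,0],
])

```text
t: 21.78
eef_pos: [0.4824, 0.0989, 0.0276]
tcp_rot: [-3.141, -0.0, 3.141]
contact_force: [0.5, -0.6, 0.3]
grip_width: 0.5
grip_force: 0.0
```

Request:
drive_tool([
  [0.0,0,0,0,0],
  [0.0,0,0,0,0],
  [0.0,0,0,0,0],
  [0.0,0,0,0,0],
  [0.0,0,0,0,0],
])

```text
t: 22.2
eef_pos: [0.4829, 0.099, 0.0279]
tcp_rot: [3.141, 0.001, 3.141]
contact_force: [-2.1, -0.3, 5.7]
grip_width: 0.21
grip_force: 30.0
```

Request:
drive_tool([
  [0.0,0,0,0,0],
  [0.0,0,0,-0.5,0],
  [0.0,0,0,-0.9,0],
  [0.0,0,0,-0.9,0],
  [0.0,0,0,-0.9,0],
])

```text
t: 22.62
eef_pos: [0.4823, 0.0987, 0.1083]
tcp_rot: [-3.141, -0.001, 3.141]
contact_force: [0.9, -0.9, -1.5]
grip_width: 0.205
grip_force: 30.0
```

Request:
drive_tool([
  [0.0,0,0,-0.9,0],
  [0.0,-0.1,-0.95,0,0],
  [0.0,-0.1,-0.95,0,0],
  [0.0,-0.1,-0.95,0,0],
  [0.0,-0.1,-0.95,0,0],
])

```text
t: 23.03
eef_pos: [0.4925, 0.003, 0.1302]
tcp_rot: [3.141, 0.0, -3.141]
contact_force: [-0.2, 0.1, -1.4]
grip_width: 0.206
grip_force: 30.0
```

Request:
drive_tool([
  [0.0,-0.1,-0.95,0,0],
  [0.0,-0.1,-0.95,0,0],
  [0.0,-0.1,-0.95,0,0],
  [0.0,-0.1,-0.95,0,0],
  [0.0,-0.1,-0.95,0,0],
])

```text
t: 23.45
eef_pos: [0.5049, -0.116, 0.13]
tcp_rot: [3.142, -0.0, 3.141]
contact_force: [0.1, -0.2, -1.3]
grip_width: 0.206
grip_force: 30.0
```

Request:
drive_tool([
  [0.0,-0.1,-0.95,0,0],
  [0.0,-0.1,-0.95,0,0],
  [0.0,-0.1,-0.95,0,0],
  [0.0,-0.1,-0.95,0,0],
  [0.0,-0.1,-0.95,0,0],
])

```text
t: 23.87
eef_pos: [0.5174, -0.2347, 0.1299]
tcp_rot: [3.142, -0.0, 3.141]
contact_force: [1.1, 1.1, -1.7]
grip_width: 0.213
grip_force: 30.0
```

Request:
drive_tool([
  [0.0,-0.1,-0.95,0,0],
  [0.0,-0.1,-0.95,0,0],
  [0.0,0,0,0,-0.54],
  [0.0,0,0,0,-0.54],
  [0.0,0,0,0,0],
])

```text
t: 24.28
eef_pos: [0.5222, -0.2815, 0.1298]
tcp_rot: [3.141, -0.001, -3.065]
contact_force: [-0.4, -1.3, -1.1]
grip_width: 0.208
grip_force: 30.0
```

```bash
python3 - <<'E'
from h import *
s,d=wrist(); print(s['t'],s['eef_pos'],s['tcp_rot'][2])
im=d['pixels']; hsv=cv2.cvtColor(im,cv2.COLOR_RGB2HSV)
cap=(hsv[...,0]>100)&(hsv[...,0]<118)&(hsv[...,2]>190)&(hsv[...,1]>190)
for i,st,c,m in blobs(cap,100): print('cap',st,c.round(),'top',rect(d,m,s['eef_pos'][2]-.0075))
w=(hsv[...,1]<60)&(hsv[...,2]>170)
for i,st,c,m in blobs(w,100):
  if st[1]<200: print('w',st,rect(d,m,.028))
for r in range(int(60),180,6):
  q=np.nonzero(w[r,200:320])[0]
  if len(q): q=q+200; print(r,q.min(),q.max(),ray(d,((q.min()+q.max())/2,r),.028)[:2].round(4))
cv2.imwrite('pics/w8.png',im[:,:,::-1])
E
```

```text
24.2833 [ 0.52223518 -0.28147504  0.1297517 ] -3.065202944217914
cap [243 122  29  33 935] [257. 138.] top (array([ 0.4566, -0.286 ]), array([0.017, 0.019]), 4.4)
w [ 233  102   48  192 5332] (array([ 0.5346, -0.2804]), array([0.045, 0.205]), 4.4)
w [ 429  139   83  146 3823] (array([ 0.5281, -0.0588]), array([0.045, 0.157]), -2.1)
w [355 163  57  51 971] (array([ 0.5052, -0.1561]), array([0.045, 0.045]), 79.6)
w [ 343  197   44   69 1366] (array([ 0.5544, -0.1658]), array([0.022, 0.077]), -10.6)
102 234 279 [ 0.4325 -0.2882]
108 233 280 [ 0.4377 -0.2878]
114 233 280 [ 0.443  -0.2874]
120 233 280 [ 0.4484 -0.287 ]
126 233 280 [ 0.4538 -0.2866]
132 233 280 [ 0.4593 -0.2862]
138 233 280 [ 0.4649 -0.2858]
144 234 279 [ 0.4705 -0.2853]
150 234 279 [ 0.4762 -0.2849]
156 234 279 [ 0.482  -0.2845]
162 234 279 [ 0.4879 -0.284 ]
168 234 279 [ 0.4938 -0.2836]
174 243 272 [ 0.4997 -0.2821]
```

View pics/w8.png

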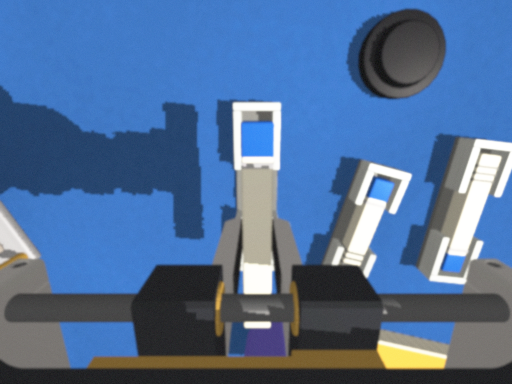

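The view shows the long carver over its cradle, whose near end is at row 102, columns 233–280, aligned to about 2 mm. Next I lower it.

Request:
drive_tool([
  [0.0,0.07,0,0.9,0],
  [0.0,0,0,0.9,0],
  [0.0,0,0,0.6,0],
  [0.0,0,0,0.4,0],
  [0.0,0,0,0.3,0],
])

```text
t: 24.75
eef_pos: [0.5206, -0.2808, 0.0515]
tcp_rot: [3.141, -0.001, -3.067]
contact_force: [-0.1, -0.7, -0.8]
grip_width: 0.209
grip_force: 30.0
```

Request:
drive_tool([
  [0.0,0,0,0.3,0],
  [0.0,0,0,0.2,0],
  [0.0,0,0,0.1,0],
  [0.0,0,0,0,0],
])

```text
t: 25.08
eef_pos: [0.5208, -0.2812, 0.0373]
tcp_rot: [3.142, -0.0, -3.066]
contact_force: [0.2, -0.6, -1.1]
grip_width: 0.208
grip_force: 30.0
```

Request:
drive_tool([
  [0.0,0,0,0.1,0],
  [0.0,0,0,0,0],
  [0.0,0,0,0,0],
])

```text
t: 25.33
eef_pos: [0.521, -0.2813, 0.0353]
tcp_rot: [-3.141, 0.0, -3.066]
contact_force: [1.1, 0.4, -0.5]
grip_width: 0.212
grip_force: 30.0
```

Request:
drive_tool([
  [0.45,0,0,0,0],
  [0.45,0,0,0,0],
  [0.45,0,0,0,0],
  [0.45,0,0,-0.5,0],
  [0.45,0,0,-0.9,0],
])

```text
t: 25.75
eef_pos: [0.5196, -0.2807, 0.0692]
tcp_rot: [3.14, -0.003, -3.066]
contact_force: [0.1, -0.9, 0.1]
grip_width: 0.453
grip_force: 0.0
```

Request:
drive_tool([
  [0.45,0,0,-1,0],
  [0.45,0,0,-1,0],
  [0.45,0,0,-1,0],
  [0.45,0,0,-1,0],
  [0.45,0,0,-1,0],
])

```text
t: 26.17
eef_pos: [0.5206, -0.2813, 0.1974]
tcp_rot: [-3.141, 0.001, -3.067]
contact_force: [-0.0, -0.1, 0.3]
grip_width: 0.45
grip_force: 0.0
```

Request:
drive_tool([
  [0.45,0,0,0,0],
  [0.45,0,0,0,0],
  [0.45,0,0,0,0],
])

```text
t: 26.42
eef_pos: [0.5206, -0.2811, 0.1952]
tcp_rot: [3.142, 0.0, -3.066]
contact_force: [-0.2, -0.9, -0.2]
grip_width: 0.45
grip_force: 0.0
```

```bash
python3 - <<'E'
from h import *
s,d=wrist(); print(s['t'],s['eef_pos'])
hsv=cv2.cvtColor(d['pixels'],cv2.COLOR_RGB2HSV)
cap=(hsv[...,0]>100)&(hsv[...,0]<118)&(hsv[...,2]>170)&(hsv[...,1]>180)
for i,st,c,m in blobs(cap,60): print('cap',st,c.round(),rect(d,m,.026))
w=(hsv[...,1]<60)&(hsv[...,2]>190)
for i,st,c,m in blobs(w,100):
  if st[1]<220: print('w',st,rect(d,m,.028))
E
```

```text
26.4167 [ 0.52061443 -0.28107657  0.19521174]
cap [249 118  16  16 250] [256. 126.] (array([ 0.455, -0.286]), array([0.017, 0.018]), -85.7)
cap [410 232  14  12  98] [416. 239.] (array([ 0.584 , -0.0616]), array([0.015, 0.019]), 86.6)
w [   0    0   44   79 2940] (array([ 0.3833, -0.5516]), array([0.047, 0.077]), -0.6)
w [237 105  39  56 913] (array([ 0.4638, -0.2856]), array([0.045, 0.064]), 4.4)
w [420 135  48  48 815] (array([ 0.4771, -0.0569]), array([0.045, 0.055]), -2.1)
w [ 248  136   19  100 1681] (array([ 0.531 , -0.2793]), array([0.022, 0.129]), 4.4)
w [ 413  147   41   85 1444] (array([ 0.5176, -0.0596]), array([0.022, 0.11 ]), -1.9)
w [336 154  46  42 648] (array([ 0.505 , -0.1559]), array([0.045, 0.045]), 79.4)
w [   0  171   74   83 3282] (array([ 0.5944, -0.5853]), array([0.102, 0.104]), -60.9)
w [ 324  183   38   66 1102] (array([ 0.5609, -0.1663]), array([0.023, 0.09 ]), -10.3)
w [239 199  35  45 655] (array([ 0.5761, -0.2775]), array([0.045, 0.062]), 4.3)
w [399 215  43  41 596] (array([ 0.5796, -0.0607]), array([0.045, 0.054]), -1.9)
```

```bash
python3 -c "
from rig import manip
print(manip.sign_off())"
```

```text
the job is handed in; nothing more can be done
None
```

The short and long carvers lie flat in their own cradles, within about 2 mm of centre by the wrist camera, and the job was handed in at about 26 s; sign-off gave no verdict.

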